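# Load the reagent carrier from the cold rack in order

### The arm

A 6-joint arm with a two-finger parallel gripper is mounted at the origin on the work surface. World frame = base frame: x ahead of the robot, y to its left, z up, the work surface at z = 0. Lengths are in m, angles in degrees, forces in N, time in s.
With the tool pointing down it reaches from about 0.3 to 0.75 m from the base axis. Payload 8.5 kg.
Tool frame: the origin (TCP) lies midway between the tips of the shut fingers; the grasp point (between the pads) lies 19 mm behind it; z points along the fingers, y is the line along which they close (so a half turn about z gives the same grasp; the last joint's range is limited). The gripper opens to 85 mm and grips with 20 to 120 N. Pads are 22 mm wide; open, the fingers measure 114 mm over their backs; the gripper's body (76 mm by 85 mm) begins 54 mm behind the grasp point. The pads swing forward as they close: fully open they stand 13 mm farther back than shut.
Start: joints at [58.367, 21.807, 74.336, -0, 83.858, -12.336], TCP at [0.182, 0.519, 0.231] pointing down, gripper open.
Joint ranges: [-178.18, 178.18], [-50.72, 133.34], [12.68, 142.11], [-81.47, 261.47], [9.98, 163.14], [-165.26, 165.26]. Speed limits (degrees/s): [136.94, 136.94, 180, 180, 180, 180].

### API

Orientations are given as a 3x3 rotation matrix whose columns are the frame's x, y, z axes.
In Python, from rig import env, viewer, recognise, pinpoint gives the robot as it stands.
- The arm moves only by the tool move_arm, never from a script. Its argument "plan" is text: rows parted by semicolons, each of 7 numbers parted by spaces: the shift along the tool's x, y, z in m, then the turn, a rotation vector about the tool's x, y, z in rad, then the finger opening in m, from 0 to 0.0854. A call has 1 to 12 rows; each row shifts and turns the commanded pose from where the row before left it, along the tool's axes as they then stand; what a row does not reach is not made up. A row lasts 1/8 s, in which the tool goes at most 62.5 mm and 10.7 degrees, less where a joint would pass 70% of its speed; a pose out of reach is approached as far as the arm can. A call is refused whole if a number of a shift passes 0.0625 or a number of a turn 0.188, either way. A call with a gripper value outside its range is refused whole. The fingers move at their own pace and stop on an object; "grip_force" is the grip in N (left out, the last holds). Time passes only in rows, so rows that do not move let the fingers close. It gives the time, the measured TCP pose, the force, the opening and the grip force at its end, in the units of the state.
- env.observe(): the state, without advancing time (a new reading comes with each control period).
- viewer.get_image(name): name is "scene" or "top"; returns (picture, depth): 420x560x3 uint8, red, green, blue; 420x560 float32, m along the optical axis (not along the pixel's ray), 0 where there is no reading.
- viewer.calibration(name): a dict with "fx", "fy", "cx", "cy" (pixels), "k1" (the pictures are not rectified: a ray, as slopes to the right and down, at radius r is drawn at 1 + k1 r^2 times it, then the intrinsics apply), "R" (3x3) and "t" (3): a world point X has camera coordinates R X + t. Camera axes: x right, y down, z forward; pixel columns grow to the right and rows downward; lengths in m; the calibration is good to about 2 mm. A picture is of the moment at which its call begins. calibration takes no time and is no camera call.
- env.close_job(): hands the job in; it is judged then, once.
Trained networks look in the newest picture that a camera, given by its name, has taken for a name from the list of things; names that differ only in an ending like _2 or _b are one class to them, and where a whole thing is asked for, a point or a joint stands for the part that bears it (a point fixed in the world has none). Each returns a list of dicts, best first, with "conf" (0 to 1); they miss things now and then, are a little off and sometimes report something else, mostly with a low value. They report only what shows in the picture. A call takes as long as a camera call. They do not tell look-alikes from the thing itself.
- recognise(camera, name): "extent" ([centre column, centre row, width, height] in pixels, round what is visible of it).
- pinpoint(camera, name): "pixel" ([column, row] in pixels: a listed point, or the origin of a listed thing).
The state is a dict: "time_s": time; "q": joint angles; "qvel": joint speeds; "joint_efforts": joint torques, N m; "position": TCP position; "tool_rot": TCP orientation; "ft_force": force on the tool from outside, world axes, zero at the start; "wrist_torque": the same for the moment, N m; "grip_width": finger opening in m; "gripper_force": force on a finger pad.
Only numpy, scipy, OpenCV 4.12 (cv2) and the standard library are available. Lean on these libraries where they do the work, as an engineer would, in place of code of your own. Each camera call takes 0.05 s, during which the arm holds its last target. There are 200 camera calls.

### The job

Move the four reagent bottles (the squat jar is one of them) from the aluminium cold rack into the extraction instrument's reagent carrier, one to a compartment, keeping their order: the bottle nearest the cold rack's carrying handle goes into the compartment nearest the carrier's handle, and so on down the row. Keep every bottle upright and set each one down on the compartment floor without dropping it.

Things in the scene. Friction and masses are not known exactly. Their poses are not given: they have to be found in the camera images.
- wide_bottle: Round white plastic bottle, body 46 mm in diameter up to 68 mm, then a shoulder and a 39 mm grey cap; 90 mm tall in all, about 0.13 kg. Origin: centre of its underside, z up.
- slim_bottle: Tall slim round white bottle, 34 mm in diameter up to 80 mm, 25 mm grey cap; 106 mm tall, about 0.09 kg. Origin: centre of its underside, z up.
- square_bottle: Square white bottle, 42 x 42 mm up to 70 mm, its x and y axes square to its sides (nearly parallel to those of its adapter at the start), sloping shoulder and 29 mm grey cap; 98 mm tall, about 0.13 kg. Origin: centre of its underside, z up.
- squat_jar: Squat round jar, 44 mm in diameter all the way up: white to 49 mm, then a broad grey lid; 72 mm tall, about 0.09 kg. Origin: centre of its underside, z up.
- wide_adapter: Black block 60 x 60 x 22 mm in the aluminium cold rack, with a pocket 18 mm deep and 5 mm wider than the wide bottle that stands in it at the start; pocket floor 4 mm above its origin. Origin: centre of its underside, 12 mm above the bench; x along the row, towards the end with the cold rack's wire handle (same for all). Fixed; the four stand in any order, 65 mm apart.
- slim_adapter: Black block 60 x 60 x 22 mm in the aluminium cold rack, with a pocket 18 mm deep and 5 mm wider than the slim bottle that stands in it at the start; pocket floor 4 mm above its origin. Origin: centre of its underside, 12 mm above the bench; x along the row, towards the end with the cold rack's wire handle (same for all). Fixed; the four stand in any order, 65 mm apart.
- square_adapter: Black block 60 x 60 x 22 mm in the aluminium cold rack, with a pocket 18 mm deep and 5 mm wider than the square bottle that stands in it at the start; pocket floor 4 mm above its origin. Origin: centre of its underside, 12 mm above the bench; x along the row, towards the end with the cold rack's wire handle (same for all). Fixed; the four stand in any order, 65 mm apart.
- jar_adapter: Black block 60 x 60 x 22 mm in the aluminium cold rack, with a pocket 18 mm deep and 5 mm wider than the squat jar that stands in it at the start; pocket floor 4 mm above its origin. Origin: centre of its underside, 12 mm above the bench; x along the row, towards the end with the cold rack's wire handle (same for all). Fixed; the four stand in any order, 65 mm apart.
- carrier: The instrument's reagent carrier: grey trough 263 mm long (x), 68 mm wide (y), with four compartments 62 x 62 mm inside, centred on its x axis at x = -97.5, -32.5, 32.5 and 97.5 mm. Floors 6 mm, wall tops 26 mm above its origin; walls 3 mm thick. Origin: centre of its underside, on the bench, z up. Fixed.
- carrier_handle: Black grip bar (along y, top 50 mm above the bench) on a grey foot at one end of the carrier, 148 mm from the carrier's centre: at its +x end or its -x end, as it comes; the other end has only a flat grey block. Marks the carrier's first compartment. Origin: centre of its underside; axes parallel to the carrier's. Fixed.
Things that resemble listed ones, but are neither listed nor needed, are in the scene too. What is shaped like the square_bottle but orange is not meant. Leave any pink look-alike of the wide_bottle alone.

How it is judged (in metres and radians):
At the end, for the whole second after the job is handed in: All four bottles stand upright (within 7 degrees) and at rest on the carrier floor (underside within 5 mm of it), one per compartment, anywhere between its walls, in the same order from the carrier handle as their adapters stand from the cold rack handle (((x of each of slim_adapter, square_adapter, jar_adapter in the frame of wide_adapter below 0.0325 m and horizontal distance between wide_bottle and carrier_handle between 0.0305 and 0.0705 m) or (x of each of slim_adapter, square_adapter, jar_adapter in the frame of wide_adapter below 0.0975 m and x of any of slim_adapter, square_adapter, jar_adapter in the frame of wide_adapter above 0.0325 m and horizontal distance between wide_bottle and carrier_handle between 0.0955 and 0.1355 m) or (x of each of slim_adapter, square_adapter, jar_adapter in the frame of wide_adapter below 0.1625 m and x of any of slim_adapter, square_adapter, jar_adapter in the frame of wide_adapter above 0.0975 m and horizontal distance between wide_bottle and carrier_handle between 0.1605 and 0.2005 m) or (x of each of slim_adapter, square_adapter, jar_adapter in the frame of wide_adapter below 0.2275 m and x of any of slim_adapter, square_adapter, jar_adapter in the frame of wide_adapter above 0.1625 m and horizontal distance between wide_bottle and carrier_handle between 0.2255 and 0.2655 m)) and y of wide_bottle in the frame of carrier between -0.016 and 0.016 m and z of wide_bottle in the frame of carrier between 0.002 and 0.011 m and angle between each of wide_bottle, slim_bottle, square_bottle, squat_jar's own z axis and vertical below 0.12 rad and linear speed of each of wide_bottle, slim_bottle, square_bottle, squat_jar below 0.02 m/s and angular speed of each of wide_bottle, slim_bottle, square_bottle, squat_jar below 0.2 rad/s and ((x of each of wide_adapter, square_adapter, jar_adapter in the frame of slim_adapter below 0.0325 m and horizontal distance between slim_bottle and carrier_handle between 0.0305 and 0.0705 m) or (x of each of wide_adapter, square_adapter, jar_adapter in the frame of slim_adapter below 0.0975 m and x of any of wide_adapter, square_adapter, jar_adapter in the frame of slim_adapter above 0.0325 m and horizontal distance between slim_bottle and carrier_handle between 0.0955 and 0.1355 m) or (x of each of wide_adapter, square_adapter, jar_adapter in the frame of slim_adapter below 0.1625 m and x of any of wide_adapter, square_adapter, jar_adapter in the frame of slim_adapter above 0.0975 m and horizontal distance between slim_bottle and carrier_handle between 0.1605 and 0.2005 m) or (x of each of wide_adapter, square_adapter, jar_adapter in the frame of slim_adapter below 0.2275 m and x of any of wide_adapter, square_adapter, jar_adapter in the frame of slim_adapter above 0.1625 m and horizontal distance between slim_bottle and carrier_handle between 0.2255 and 0.2655 m)) and y of slim_bottle in the frame of carrier between -0.016 and 0.016 m and z of slim_bottle in the frame of carrier between 0.002 and 0.011 m and ((x of each of wide_adapter, slim_adapter, jar_adapter in the frame of square_adapter below 0.0325 m and horizontal distance between square_bottle and carrier_handle between 0.0305 and 0.0705 m) or (x of each of wide_adapter, slim_adapter, jar_adapter in the frame of square_adapter below 0.0975 m and x of any of wide_adapter, slim_adapter, jar_adapter in the frame of square_adapter above 0.0325 m and horizontal distance between square_bottle and carrier_handle between 0.0955 and 0.1355 m) or (x of each of wide_adapter, slim_adapter, jar_adapter in the frame of square_adapter below 0.1625 m and x of any of wide_adapter, slim_adapter, jar_adapter in the frame of square_adapter above 0.0975 m and horizontal distance between square_bottle and carrier_handle between 0.1605 and 0.2005 m) or (x of each of wide_adapter, slim_adapter, jar_adapter in the frame of square_adapter below 0.2275 m and x of any of wide_adapter, slim_adapter, jar_adapter in the frame of square_adapter above 0.1625 m and horizontal distance between square_bottle and carrier_handle between 0.2255 and 0.2655 m)) and y of square_bottle in the frame of carrier between -0.016 and 0.016 m and z of square_bottle in the frame of carrier between 0.002 and 0.011 m and ((x of each of wide_adapter, slim_adapter, square_adapter in the frame of jar_adapter below 0.0325 m and horizontal distance between squat_jar and carrier_handle between 0.0305 and 0.0705 m) or (x of each of wide_adapter, slim_adapter, square_adapter in the frame of jar_adapter below 0.0975 m and x of any of wide_adapter, slim_adapter, square_adapter in the frame of jar_adapter above 0.0325 m and horizontal distance between squat_jar and carrier_handle between 0.0955 and 0.1355 m) or (x of each of wide_adapter, slim_adapter, square_adapter in the frame of jar_adapter below 0.1625 m and x of any of wide_adapter, slim_adapter, square_adapter in the frame of jar_adapter above 0.0975 m and horizontal distance between squat_jar and carrier_handle between 0.1605 and 0.2005 m) or (x of each of wide_adapter, slim_adapter, square_adapter in the frame of jar_adapter below 0.2275 m and x of any of wide_adapter, slim_adapter, square_adapter in the frame of jar_adapter above 0.1625 m and horizontal distance between squat_jar and carrier_handle between 0.2255 and 0.2655 m)) and y of squat_jar in the frame of carrier between -0.016 and 0.016 m and z of squat_jar in the frame of carrier between 0.002 and 0.011 m); the robot touches nothing.
It fails at once if a bottle is tipped by more than 40 degrees (angle between any of wide_bottle, slim_bottle, square_bottle, squat_jar's own z axis and vertical above 0.7 rad).
It fails at once if a bottle is dropped: it moves faster than 0.7 m/s (a fall of 25 mm) with no finger on it ((linear speed of wide_bottle above 0.7 m/s and contact force between wide_bottle and the fingers below 0.02 N) or (linear speed of slim_bottle above 0.7 m/s and contact force between slim_bottle and the fingers below 0.02 N) or (linear speed of square_bottle above 0.7 m/s and contact force between square_bottle and the fingers below 0.02 N) or (linear speed of squat_jar above 0.7 m/s and contact force between squat_jar and the fingers below 0.02 N)).
It also fails if it takes over 115 s, if anything falls off the work surface, if the arm or the gripper's body presses on something with over 40 N, if the wrist force passes 120 N, or if a joint passes its speed limit or range.

## Working session

There is one attempt and no reset: what is moved stays moved. The work goes in short steps, Python scripts to look and compute and a tool call to move; the robot and the scene stay as the last step left them, time stands still between calls to the robot, and variables do not carry over. Pictures are saved under pics/ and viewed, at most 14 in all, crops included, and the job is handed in when it is done.

Besides the shell and the picture viewer there is one more tool, called after "Emit:" by a JSON object that holds its "api" and its "payload". move_arm: Moves the arm, as the interface text tells. Its arguments: {"type":"object","properties":{"plan":{"type":"string"},"grip_force":{"type":"number"}},"required":["plan"]}

```bash
mkdir -p pics; cat > h.py <<'E'
import numpy as np, cv2
from rig import env, viewer, recognise, pinpoint
def ray(cam,px):
    c=viewer.calibration(cam); K=np.array([[c['fx'],0,c['cx']],[0,c['fy'],c['cy']],[0,0,1.]])
    u=((px[0]-c['cx'])/c['fx'],(px[1]-c['cy'])/c['fy']); x,y=u
    for _ in range(20):
        s=1+c['k1']*(x*x+y*y); x,y=u[0]/s,u[1]/s
    R=np.array(c['R']);t=np.array(c['t']).ravel()
    return -R.T@t, R.T@np.array([x,y,1.])
def at_z(cam,px,z):
    o,d=ray(cam,px); return o+d*(z-o[2])/d[2]
def at_depth(cam,px,dep):
    o,d=ray(cam,px); return o+d*dep
def proj(cam,X):
    c=viewer.calibration(cam);p=np.array(c['R'])@np.array(X)+np.array(c['t']).ravel()
    x,y=p[:2]/p[2];s=1+c['k1']*(x*x+y*y);return np.array([c['fx']*x*s+c['cx'],c['fy']*y*s+c['cy']])
def tri(c1,p1,c2,p2):
    o1,d1=ray(c1,p1);o2,d2=ray(c2,p2)
    s=np.linalg.lstsq(np.c_[d1,-d2],o2-o1,rcond=None)[0]
    a=o1+s[0]*d1;b=o2+s[1]*d2; return (a+b)/2,np.linalg.norm(a-b)
E
python3 - <<'E'
from h import *
np.set_printoptions(precision=3,suppress=True)
names="wide_bottle slim_bottle square_bottle squat_jar wide_adapter slim_adapter square_adapter jar_adapter carrier carrier_handle".split()
for cam in("scene","top"):
    im,d=viewer.get_image(cam); np.savez(f"pics/{cam}0.npz",im=im,d=d)
    cv2.imwrite(f"pics/{cam}0.png",im[:,:,::-1]); c=viewer.calibration(cam); o,dd=ray(cam,(280,210));print(cam,o,dd)
    for n in names:
        print(cam,n,[(np.round(r['pixel']),round(r['conf'],2)) for r in pinpoint(cam,n)])
print(env.observe())
E
```

```text
scene [1.109 0.191 0.445] [-0.747 -0.228 -0.625]
scene wide_bottle [(array([350., 216.]), 0.97), (array([284., 228.]), 0.57), (array([356., 200.]), 0.46)]
scene slim_bottle [(array([370., 178.]), 0.67)]
scene square_bottle [(array([336., 327.]), 0.97), (array([446., 248.]), 0.75), (array([334., 242.]), 0.57)]
scene squat_jar [(array([355., 196.]), 0.67)]
scene wide_adapter [(array([350., 220.]), 0.64)]
scene slim_adapter [(array([369., 180.]), 0.65)]
scene square_adapter [(array([339., 248.]), 0.61)]
scene jar_adapter [(array([362., 202.]), 0.5)]
scene carrier [(array([191., 193.]), 0.81)]
scene carrier_handle [(array([203., 156.]), 0.84)]
top [0.392 0.024 1.071] [ 0.178  0.032 -0.984]
top wide_bottle [(array([232., 204.]), 0.97), (array([287., 197.]), 0.82)]
top slim_bottle [(array([225., 265.]), 0.86)]
top square_bottle [(array([229., 118.]), 0.82), (array([161., 202.]), 0.77), (array([240., 178.]), 0.68), (array([240., 180.]), 0.38)]
top squat_jar []
top wide_adapter [(array([237., 206.]), 0.64), (array([238., 176.]), 0.33)]
top slim_adapter [(array([224., 267.]), 0.93)]
top square_adapter [(array([238., 180.]), 0.55), (array([228., 238.]), 0.22)]
top jar_adapter [(array([228., 237.]), 0.86), (array([225., 269.]), 0.47)]
top carrier [(array([378., 217.]), 0.96)]
top carrier_handle [(array([401., 285.]), 0.9)]
{'time_s': 1.1, 'q': array([ 58.368,  21.806,  74.336,  -0.   ,  83.859, -12.337]), 'qvel': array([-0.058, -0.008,  0.009, -0.046,  0.181,  0.151]), 'joint_efforts': array([ -0.002, -44.834, -23.146,  -0.   ,   0.001,  -0.   ]), 'position': array([0.182, 0.519, 0.231]), 'tool_rot': array([[-0.944,  0.33 , -0.   ],
       [ 0.33 ,  0.944, -0.   ],
       [-0.   , -0.   , -1.   ]]), 'ft_force': array([ 0.189, -1.253, -0.286]), 'wrist_torque': array([-0.014, -0.01 ,  0.043]), 'gripper_force': 0.0, 'grip_width': 0.08550460590542334}
```

View pics/scene0.png

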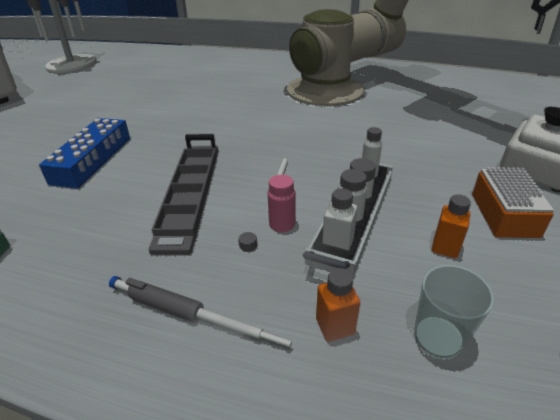

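View pics/top0.png

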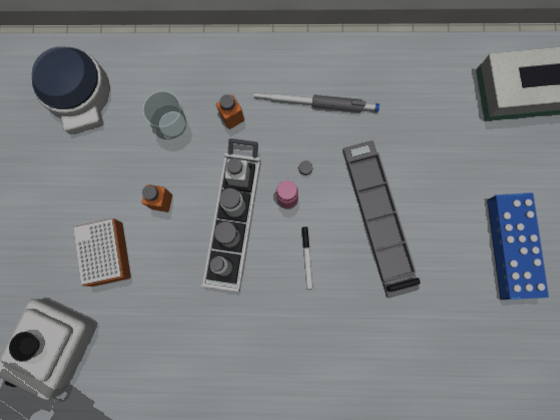

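The scene picture shows the rack row from handle (scene (325,262), top (242,148)): square, wide, jar, slim. The carrier's black handle is at the robot end (top (403,285), scene (200,140)). The orange and pink bottles are decoys.

```bash
python3 - <<'E'
from h import *
np.set_printoptions(precision=4,suppress=True)
def cloud(cam):
    f=np.load(f"pics/{cam}0.npz");d=f['d'];c=viewer.calibration(cam)
    K=np.array([[c['fx'],0,c['cx']],[0,c['fy'],c['cy']],[0,0,1.]])
    v,u=np.mgrid[0:420,0:560]; x0=(u-c['cx'])/c['fx'];y0=(v-c['cy'])/c['fy'];x,y=x0,y0
    for _ in range(20): s=1+c['k1']*(x*x+y*y);x,y=x0/s,y0/s
    P=np.stack([x*d,y*d,d],-1)-np.array(c['t']).ravel()
    return P@np.array(c['R']),d,f['im']
P,d,im=cloud('top'); S,sd,sim=cloud('scene')
print('bench',np.median(P[300:340,280:340,2]), 'scene', np.median(S[330:380,100:250,2]))
# caps
for n,px,h in(("square",(236,166),.114),("wide",(233,201),.106),("jar",(226,234),.088),("slim",(220,265),.122)):
    u,v=px; r=P[v-20:v+20,u-20:u+20].reshape(-1,3); zt=np.percentile(P[v-3:v+4,u-3:u+4,2],50)
    m=np.abs(r[:,2]-zt)<.005
    (cx,cy),R=cv2.minEnclosingCircle(r[m][:,:2].astype(np.float32))
    print(n,'ztop',zt,'exp',h,'centroid',r[m].mean(0),'circ',cx,cy,R,m.sum())
    # scene cloud
    q=S[(np.hypot(S[...,0]-cx,S[...,1]-cy)<.025)&(sd>0)]
    print('  scene ztop',np.percentile(q[:,2],95), 'top layer ctr',q[np.abs(q[:,2]-zt)<.005].mean(0))
# carrier: points with dark non-bench, z between .004 and .06 in region
m=np.zeros(d.shape,bool); m[135:300,335:425]=1; m&=(P[...,2]>.003)&(P[...,2]<.07)&(d>0)
q=P[m][:,:2].astype(np.float32); print('carrier rect',cv2.minAreaRect(q)); b=cv2.boxPoints(cv2.minAreaRect(q)); print(b)
m2=m&(P[...,2]>.018)&(P[...,2]<.033); b=cv2.minAreaRect(P[m2][:,:2].astype(np.float32)); print('walltop',b,np.median(P[m2][:,2])); print(cv2.boxPoints(b))
m3=m&(P[...,2]>.036); print('grip',P[m3].mean(0),m3.sum(),np.percentile(P[m3][:,2],90))
print('floor z samples',[P[v,u] for u,v in((368,173),(378,205),(388,235),(398,262))])
print('pinp carrier', at_z('top',(378,217),0),at_z('scene',(191,193),0),'handle',at_z('top',(401,285),0),at_z('scene',(203,156),0))
m=np.zeros(d.shape,bool); m[155:292,200:262]=1; m&=(P[...,2]>.02)&(P[...,2]<.04); b=cv2.minAreaRect(P[m][:,:2].astype(np.float32)); print('rack',b,np.median(P[m][:,2]));print(cv2.boxPoints(b))
big=np.vstack([cv2.resize(im[130:300,195:275],None,fx=3.5,fy=3.5)[:,:,::-1]]);b2=cv2.resize(im[130:300,335:430],None,fx=3.5,fy=3.5)[:,:,::-1]
cv2.imwrite('pics/crop.png',np.hstack([big,b2]))
E
```

```text
bench -0.0010604612289952437 scene -0.0002791914948733275
square ztop 0.1130644726243125 exp 0.114 centroid [0.6533 0.1464 0.1127] circ 0.6535941958427429 0.1464931070804596 0.015363519079983234 174
  scene ztop 0.1141479068312875 top layer ctr [0.6589 0.1454 0.1131]
wide ztop 0.10488514296265457 exp 0.106 centroid [0.5905 0.1546 0.1047] circ 0.5912328958511353 0.15495477616786957 0.02025633677840233 309
  scene ztop 0.1065152965079479 top layer ctr [0.5968 0.1537 0.1052]
jar ztop 0.0870684326097026 exp 0.088 centroid [0.5252 0.1637 0.0871] circ 0.5251831412315369 0.1634681522846222 0.021955005824565887 375
  scene ztop 0.08892420249333347 top layer ctr [0.5297 0.1633 0.0878]
slim ztop 0.11987512486401362 exp 0.122 centroid [0.4611 0.1728 0.1207] circ 0.46129336953163147 0.17328926920890808 0.013161644339561462 142
  scene ztop 0.12124714800700863 top layer ctr [0.4668 0.1718 0.1198]
carrier rect ((0.5771055221557617, -0.1541624665260315), (0.1906593292951584, 0.35472792387008667), 89.56597900390625)
[[ 0.399  -0.2481]
 [ 0.7537 -0.2508]
 [ 0.7552 -0.0602]
 [ 0.4005 -0.0575]]
walltop ((0.5743207335472107, -0.1507919728755951), (0.30938708782196045, 0.06931540369987488), 15.46863079071045) 0.023997302085281773
[[ 0.416  -0.1586]
 [ 0.4345 -0.2255]
 [ 0.7327 -0.1429]
 [ 0.7142 -0.0761]]
grip [ 0.4291 -0.19    0.047 ] 225 0.050097549954885044
floor z samples [array([ 0.6675, -0.1301,  0.006 ]), array([ 0.599 , -0.151 , -0.0011]), array([ 0.5337, -0.1694,  0.0052]), array([ 0.4769, -0.1875,  0.0109])]
pinp carrier [ 0.5728 -0.1502  0.    ] [ 0.571  -0.1511 -0.    ] handle [ 0.4303 -0.1944  0.    ] [ 0.4384 -0.1874  0.    ]
rack ((0.5603086352348328, 0.15965723991394043), (0.0766485258936882, 0.2882641553878784), 82.25157165527344) 0.031408118162005755
[[0.4123 0.1411]
 [0.698  0.1023]
 [0.7083 0.1782]
 [0.4227 0.2171]]
```

View pics/crop.png

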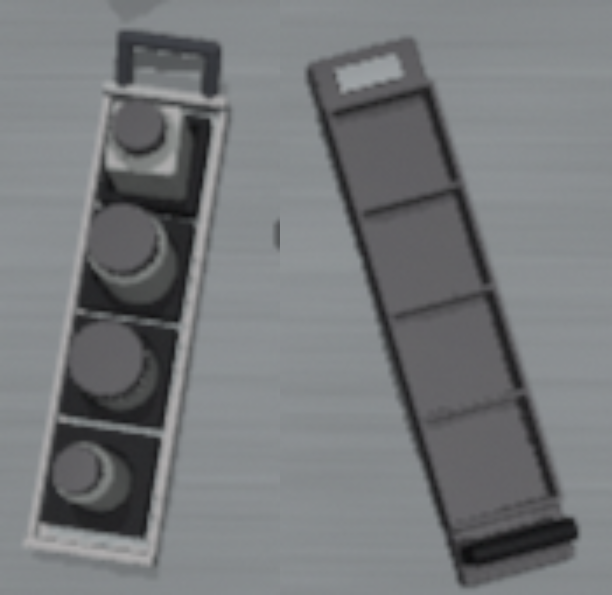

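The crops confirm the layout. Cap tops measured at 113, 105, 87 and 120 mm agree with the text. The carrier centre is about (0.5725, -0.1505) with its axis at 15.5°, from three estimates that agree. The rack row runs at -7.8°.

Emit:
{"api": "move_arm", "payload": {"plan": "0 0 0 0 0 -0.1 0.085; 0 0 0 0 0 -0.1 0.085; -0.045 -0.0265 0 0 0 0 0.085; -0.045 -0.0265 0 0 0 0 0.085; -0.045 -0.0265 0 0 0 0 0.085; -0.045 -0.0265 0 0 0 0 0.085; -0.045 -0.0265 0 0 0 0 0.085; -0.045 -0.0265 0 0 0 0 0.085; -0.045 -0.0265 0 0 0 0 0.085; -0.045 -0.0265 0 0 0 0 0.085; -0.045 -0.0265 0 0 0 0 0.085; -0.045 -0.0265 0 0 0 0 0.085", "grip_force": 40}}

```text
time_s: 2.6
position: [0.5927, 0.194, 0.2314]
tool_rot: [[-0.991, 0.136, 0.0], [0.136, 0.991, 0.0], [-0.0, 0.0, -1.0]]
ft_force: [0.3, 0.1, 0.4]
grip_width: 0.0848
gripper_force: 0.0
```

```bash
cat > delta.py <<'E'
from rig import env
import numpy as np, sys
T={'square':(.6545,.1463,.048,82.2),'wide':(.592,.1548,.045,82.2),'jar':(.526,.1636,.042,82.2),'slim':(.462,.173,.057,82.2),
'c1':(.4785,-.1765,.2,105.5),'c2':(.5412,-.1592,.2,105.5),'c3':(.6038,-.1418,.2,105.5),'c4':(.6665,-.1245,.2,105.5)}
s=env.observe();p=s['position'];R=s['tool_rot'];yaw=np.degrees(np.arctan2(R[1,1],R[0,1]))
print('t',s['time_s'],'p',p.round(4),'yaw',yaw.round(2),'w',round(s['grip_width'],4),'f',s['gripper_force'],'ft',s['ft_force'].round(2))
for n in sys.argv[1:]:
    t=T[n];a=np.radians(t[3]);x=np.array([-np.sin(a),np.cos(a)]);y=np.array([np.cos(a),np.sin(a)])
    d=np.array(t[:2])-p[:2];print(n,'turn',round(-np.radians(t[3]-yaw),4),'then shift',(d@x).round(4),(d@y).round(4),(p[2]-t[2]).round(4))
E
python3 delta.py square
```

```text
t 2.6 p [0.5927 0.194  0.2314] yaw 82.16 w 0.0848 f 0.0 ft [0.26 0.07 0.39]
square turn -0.0007 then shift -0.0677 -0.0388 0.1834
```

Emit:
{"api": "move_arm", "payload": {"plan": "-0.034 -0.0194 0 0 0 0 0.085; -0.0337 -0.0194 0 0 0 0 0.085; 0 0 0 0 0 0 0.085; 0 0 0.05 0 0 0 0.085; 0 0 0.05 0 0 0 0.085; 0 0 0.05 0 0 0 0.085; 0 0 0.0334 0 0 0 0.085; 0 0 0 0 0 0 0.085; 0 0 0 0 0 0 0.038; 0 0 0 0 0 0 0.038; 0 0 0 0 0 0 0.038; 0 0 0 0 0 0 0.038"}}

```text
time_s: 4.1
position: [0.6539, 0.1476, 0.0497]
tool_rot: [[-0.991, 0.136, 0.003], [0.136, 0.991, 0.0], [-0.003, 0.001, -1.0]]
ft_force: [-1.2, 0.8, 6.6]
grip_width: 0.0414
gripper_force: 41.8
```

Emit:
{"api": "move_arm", "payload": {"plan": "0 0 0 0 0 0 0.02; 0 0 0 0 0 0 0.02; 0 0 0 0 0 0 0.02; 0 0 0 0 0 0 0.02"}}

```text
time_s: 4.6
position: [0.6538, 0.1476, 0.0497]
tool_rot: [[-0.991, 0.136, 0.003], [0.136, 0.991, 0.0], [-0.003, 0.001, -1.0]]
ft_force: [-1.2, 0.3, 7.1]
grip_width: 0.0415
gripper_force: 41.8
```

Emit:
{"api": "move_arm", "payload": {"plan": "0 0 -0.01 0 0 0 0.02; 0 0 -0.02 0 0 0 0.02; 0 0 -0.03 0 0 0 0.02; 0 0 -0.03 0 0 0 0.02; 0 0 -0.03 0 0 0 0.02; 0 0 -0.02 0 0 0 0.02; 0 0 -0.01 0 0 0 0.02; 0 0 0 0 0 -0.1 0.02; 0 0 0 0 0 -0.15 0.02; 0 0 0 0 0 -0.1566 0.02; 0 0 0 0 0 0 0.02"}}

```text
time_s: 5.98
position: [0.6529, 0.1475, 0.1975]
tool_rot: [[-0.964, -0.265, -0.001], [-0.265, 0.964, -0.0], [0.001, 0.0, -1.0]]
ft_force: [-0.8, 0.4, -1.4]
grip_width: 0.0412
gripper_force: 40.8
```

```bash
python3 delta.py c1; python3 - <<'E'
from h import *
im,d=viewer.get_image('scene');cv2.imwrite('pics/s1.png',im[:,:,::-1])
E
```

```text
t 5.975 p [0.6529 0.1475 0.1975] yaw 105.38 w 0.0412 f 40.82304779207334 ft [-0.85  0.35 -1.37]
c1 turn -0.0022 then shift 0.2547 -0.2656 -0.0025
```

View pics/s1.png

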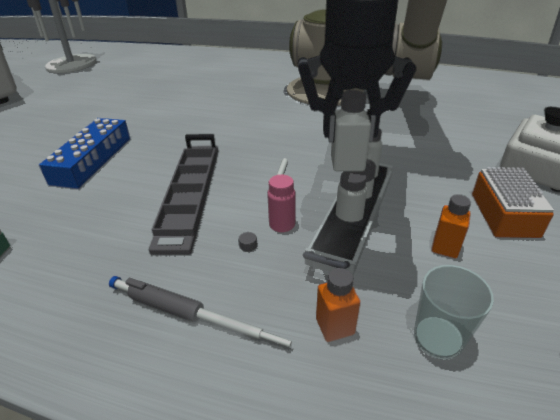

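The square bottle hangs upright in the fingers (350,140), the other bottles are undisturbed.

Emit:
{"api": "move_arm", "payload": {"plan": "0.015 -0.0156 0 0 0 0 0.02; 0.03 -0.0313 0 0 0 0 0.02; 0.036 -0.0375 0 0 0 0 0.02; 0.036 -0.0375 0 0 0 0 0.02; 0.036 -0.0375 0 0 0 0 0.02; 0.036 -0.0375 0 0 0 0 0.02; 0.036 -0.0375 0 0 0 0 0.02; 0.02 -0.021 0 0 0 0 0.02; 0.0097 -0.0102 0 0 0 0 0.02; 0 0 0 0 0 0 0.02"}}

```text
time_s: 7.28
position: [0.4785, -0.1765, 0.1979]
tool_rot: [[-0.964, -0.264, 0.0], [-0.264, 0.964, 0.0], [-0.0, 0.0, -1.0]]
ft_force: [0.0, 0.7, -1.8]
grip_width: 0.0417
gripper_force: 40.9
```

```bash
python3 delta.py c1; python3 - <<'E'
from h import *
im,d=viewer.get_image('scene');cv2.imwrite('pics/s2.png',im[:,:,::-1])
E
```

```text
t 7.275 p [ 0.4785 -0.1765  0.1979] yaw 105.33 w 0.0417 f 40.861687258584425 ft [ 0.    0.68 -1.82]
c1 turn -0.003 then shift -0.0 -0.0 -0.0021
```

View pics/s2.png

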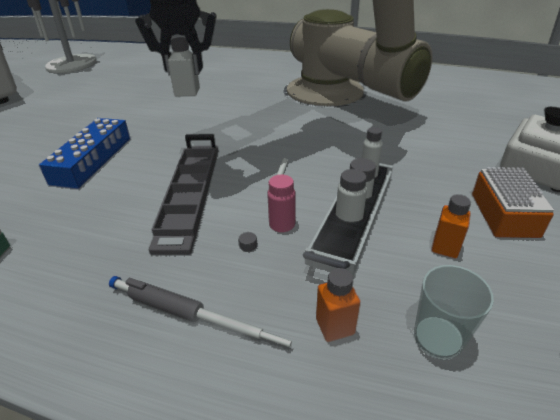

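The bottle is upright at (184,70), above the handle-end compartment. Now I lower it.

Emit:
{"api": "move_arm", "payload": {"plan": "0 0 0.02 0 0 0 0.02; 0 0 0.035 0 0 0 0.02; 0 0 0.035 0 0 0 0.02; 0 0 0.03 0 0 0 0.02; 0 0 0.02 0 0 0 0.02; 0 0 0.01 0 0 0 0.02; 0 0 0.004 0 0 0 0.02; 0 0 0.003 0 0 0 0.02; 0 0 0 0 0 0 0.02"}}

```text
time_s: 8.45
position: [0.4787, -0.1764, 0.0413]
tool_rot: [[-0.964, -0.267, 0.001], [-0.267, 0.964, -0.0], [-0.0, -0.001, -1.0]]
ft_force: [-0.5, 0.0, -3.2]
grip_width: 0.0416
gripper_force: 40.9
```

Emit:
{"api": "move_arm", "payload": {"plan": "0 0 0.001 0 0 0 0.02; 0 0 0.001 0 0 0 0.02; 0 0 0 0 0 0 0.02; 0 0 0 0 0 0 0.02"}}

```text
time_s: 8.95
position: [0.4786, -0.1765, 0.0397]
tool_rot: [[-0.964, -0.267, 0.001], [-0.267, 0.964, -0.001], [-0.001, -0.001, -1.0]]
ft_force: [-1.2, 0.4, 6.6]
grip_width: 0.0414
gripper_force: 41.7
```

Contact (force up to +6.6 N). Release and rise, then go to the wide bottle.

Emit:
{"api": "move_arm", "payload": {"plan": "0 0 0 0 0 0 0.05; 0 0 0 0 0 0 0.056; 0 0 0 0 0 0 0.06; 0 0 0 0 0 0 0.065; 0 0 -0.01 0 0 0 0.065; 0 0 -0.03 0 0 0 0.065; 0 0 -0.05 0 0 0 0.085; 0 0 -0.06 0 0 0 0.085; 0 0 0 0 0 0.13 0.085; 0 0 0 0 0 0.14 0.085; 0 0 0 0 0 0.137 0.085; 0 0 0 0 0 0 0.085"}}

```text
time_s: 10.45
position: [0.4784, -0.1763, 0.1895]
tool_rot: [[-0.991, 0.136, 0.001], [0.136, 0.991, -0.0], [-0.001, -0.0, -1.0]]
ft_force: [-0.5, -0.4, -0.5]
grip_width: 0.0853
gripper_force: 0.0
```

```bash
python3 delta.py wide; python3 - <<'E'
from h import *
im,d=viewer.get_image('scene');cv2.imwrite('pics/s3.png',im[:,:,::-1])
E
```

```text
t 10.45 p [ 0.4784 -0.1763  0.1895] yaw 82.21 w 0.0853 f 0.0 ft [-0.51 -0.39 -0.55]
wide turn 0.0002 then shift -0.0676 0.3435 0.1445
```

View pics/s3.png

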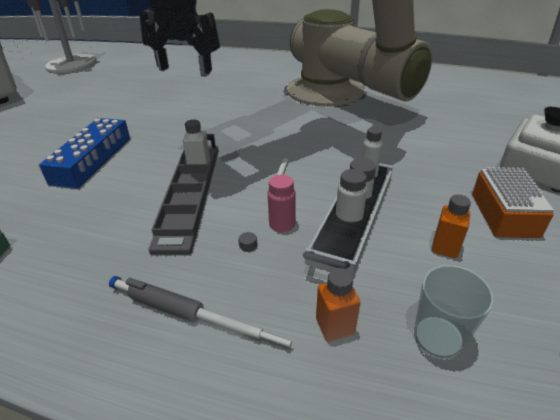

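The square bottle stands in the first compartment (196,150), next to the handle. Next is the wide bottle.

Emit:
{"api": "move_arm", "payload": {"plan": "-0.008 0.04 0 0 0 0 0.085; -0.01 0.05 0 0 0 0 0.085; -0.01 0.05 0 0 0 0 0.085; -0.01 0.05 0 0 0 0 0.085; -0.01 0.05 0 0 0 0 0.085; -0.01 0.05 0 0 0 0 0.085; -0.0096 0.0535 0 0 0 0 0.085; 0 0 0 0 0 0 0.085; 0 0 0.05 0 0 0 0.085; 0 0 0.05 0 0 0 0.085; 0 0 0.035 0 0 0 0.085; 0 0 0.0095 0 0 0 0.085"}}

```text
time_s: 12.0
position: [0.5914, 0.1538, 0.0428]
tool_rot: [[-0.991, 0.136, -0.004], [0.136, 0.991, -0.0], [0.004, -0.001, -1.0]]
ft_force: [-0.0, -0.2, 0.8]
grip_width: 0.085
gripper_force: 0.0
```

Emit:
{"api": "move_arm", "payload": {"plan": "0 0 0 0 0 0 0.085; 0 0 0 0 0 0 0.04; 0 0 0 0 0 0 0.03; 0 0 0 0 0 0 0.03; 0 0 0 0 0 0 0.03; 0 0 0 0 0 0 0.03"}}

```text
time_s: 12.75
position: [0.5929, 0.1547, 0.0458]
tool_rot: [[-0.991, 0.137, 0.002], [0.137, 0.991, -0.0], [-0.002, 0.0, -1.0]]
ft_force: [-1.1, -0.7, 5.9]
grip_width: 0.0452
gripper_force: 40.7
```

Emit:
{"api": "move_arm", "payload": {"plan": "0 0 -0.01 0 0 0 0.03; 0 0 -0.02 0 0 0 0.03; 0 0 -0.03 0 0 0 0.03; 0 0 -0.03 0 0 0 0.03; 0 0 -0.03 0 0 0 0.03; 0 0 -0.02 0 0 0 0.03; 0 0 -0.01 0 0 0 0.03; 0 0 0 0 0 -0.11 0.03; 0 0 0 0 0 -0.15 0.03; 0 0 0 0 0 -0.147 0.03; 0 0 0 0 0 0 0.03"}}

```text
time_s: 14.12
position: [0.5922, 0.1547, 0.1941]
tool_rot: [[-0.964, -0.265, -0.001], [-0.265, 0.964, -0.0], [0.001, 0.0, -1.0]]
ft_force: [0.0, -0.6, -1.1]
grip_width: 0.0449
gripper_force: 41.1
```

```bash
python3 delta.py c2
```

```text
t 14.125 p [0.5922 0.1547 0.1941] yaw 105.39 w 0.0449 f 41.08361438149586 ft [ 0.05 -0.56 -1.05]
c2 turn -0.002 then shift 0.133 -0.2888 -0.0059
```

Emit:
{"api": "move_arm", "payload": {"plan": "0.009 -0.0195 0 0 0 0 0.03; 0.018 -0.039 0 0 0 0 0.03; 0.018 -0.039 0 0 0 0 0.03; 0.018 -0.039 0 0 0 0 0.03; 0.018 -0.039 0 0 0 0 0.03; 0.018 -0.039 0 0 0 0 0.03; 0.018 -0.039 0 0 0 0 0.03; 0.011 -0.0243 0 0 0 0 0.03; 0.005 -0.011 0 0 0 0 0.03; 0 0 0 0 0 0 0.03"}}

```text
time_s: 15.38
position: [0.5409, -0.1596, 0.1944]
tool_rot: [[-0.964, -0.265, -0.0], [-0.265, 0.964, 0.0], [0.0, 0.0, -1.0]]
ft_force: [-0.2, 0.5, -1.4]
grip_width: 0.0453
gripper_force: 41.1
```

Emit:
{"api": "move_arm", "payload": {"plan": "0 0 0.02 0 0 0 0.03; 0 0 0.035 0 0 0 0.03; 0 0 0.035 0 0 0 0.03; 0 0 0.03 0 0 0 0.03; 0 0 0.02 0 0 0 0.03; 0 0 0.01 0 0 0 0.03; 0 0 0.004 0 0 0 0.03; 0 0 0.003 0 0 0 0.03; 0 0 0 0 0 0 0.03"}}

```text
time_s: 16.5
position: [0.5414, -0.1591, 0.0378]
tool_rot: [[-0.964, -0.266, 0.001], [-0.266, 0.964, -0.0], [-0.001, -0.0, -1.0]]
ft_force: [0.2, -0.3, -1.8]
grip_width: 0.0454
gripper_force: 41.1
```

Emit:
{"api": "move_arm", "payload": {"plan": "0 0 0.001 0 0 0 0.03; 0 0 0.001 0 0 0 0.03; 0 0 0 0 0 0 0.03; 0 0 0 0 0 0 0.03"}}

```text
time_s: 17.0
position: [0.5414, -0.1592, 0.0358]
tool_rot: [[-0.964, -0.266, 0.001], [-0.266, 0.964, -0.0], [-0.0, -0.0, -1.0]]
ft_force: [-0.7, 0.2, 4.4]
grip_width: 0.0452
gripper_force: 41.5
```

Emit:
{"api": "move_arm", "payload": {"plan": "0 0 0 0 0 0 0.054; 0 0 0 0 0 0 0.06; 0 0 0 0 0 0 0.065; 0 0 0 0 0 0 0.07; 0 0 -0.01 0 0 0 0.07; 0 0 -0.03 0 0 0 0.07; 0 0 -0.05 0 0 0 0.085; 0 0 -0.06 0 0 0 0.085; 0 0 0 0 0 0.13 0.085; 0 0 0 0 0 0.14 0.085; 0 0 0 0 0 0.136 0.085; 0 0 0 0 0 0 0.085"}}

```text
time_s: 18.5
position: [0.5412, -0.1591, 0.1861]
tool_rot: [[-0.991, 0.135, 0.001], [0.135, 0.991, -0.0], [-0.001, -0.0, -1.0]]
ft_force: [-0.6, -0.2, 0.2]
grip_width: 0.0849
gripper_force: 0.0
```

```bash
python3 delta.py jar; python3 - <<'E'
from h import *
im,d=viewer.get_image('scene');cv2.imwrite('pics/s4.png',im[:,:,::-1])
E
```

```text
t 18.5 p [ 0.5412 -0.1591  0.1861] yaw 82.27 w 0.0849 f 0.0 ft [-0.56 -0.19  0.19]
jar turn 0.0012 then shift 0.0589 0.3176 0.1441
```

View pics/s4.png

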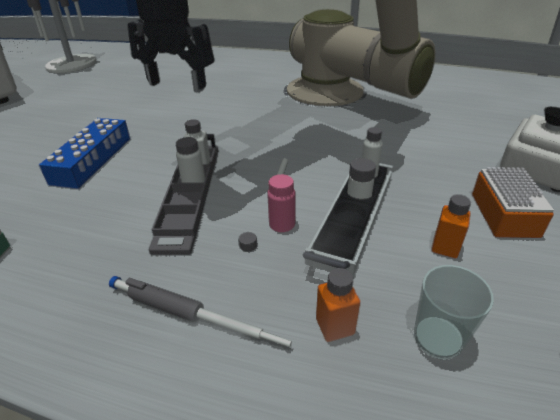

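The wide bottle is upright in the second compartment (190,160). Now the jar.

Emit:
{"api": "move_arm", "payload": {"plan": "0.007 0.0376 0 0 0 0 0.085; 0.009 0.05 0 0 0 0 0.085; 0.009 0.05 0 0 0 0 0.085; 0.009 0.05 0 0 0 0 0.085; 0.009 0.05 0 0 0 0 0.085; 0.009 0.05 0 0 0 0 0.085; 0.0069 0.03 0 0 0 0 0.085; 0 0 0 0 0 0 0.085; 0 0 0.05 0 0 0 0.085; 0 0 0.05 0 0 0 0.085; 0 0 0.03 0 0 0 0.085; 0 0 0.01 0 0 0 0.085"}}

```text
time_s: 20.05
position: [0.5256, 0.1625, 0.0441]
tool_rot: [[-0.991, 0.135, -0.003], [0.135, 0.991, -0.0], [0.003, -0.001, -1.0]]
ft_force: [0.3, 0.3, -0.6]
grip_width: 0.0852
gripper_force: 0.0
```

Emit:
{"api": "move_arm", "payload": {"plan": "0 0 0 0 0 0 0.085; 0 0 0 0 0 0 0.04; 0 0 0 0 0 0 0.03; 0 0 0 0 0 0 0.03; 0 0 0 0 0 0 0.03; 0 0 0 0 0 0 0.03"}}

```text
time_s: 20.8
position: [0.5264, 0.1636, 0.0465]
tool_rot: [[-0.991, 0.135, 0.002], [0.135, 0.991, -0.0], [-0.002, 0.0, -1.0]]
ft_force: [-1.7, -0.1, 5.7]
grip_width: 0.0428
gripper_force: 40.2
```

Emit:
{"api": "move_arm", "payload": {"plan": "0 0 -0.01 0 0 0 0.03; 0 0 -0.02 0 0 0 0.03; 0 0 -0.03 0 0 0 0.03; 0 0 -0.03 0 0 0 0.03; 0 0 -0.03 0 0 0 0.03; 0 0 -0.02 0 0 0 0.03; 0 0 -0.01 0 0 0 0.03; 0 0 0 0 0 -0.11 0.03; 0 0 0 0 0 -0.15 0.03; 0 0 0 0 0 -0.147 0.03; 0 0 0 0 0 0 0.03"}}

```text
time_s: 22.18
position: [0.5257, 0.1635, 0.1951]
tool_rot: [[-0.964, -0.266, -0.001], [-0.266, 0.964, -0.0], [0.001, 0.0, -1.0]]
ft_force: [-1.1, 0.6, -1.3]
grip_width: 0.0426
gripper_force: 40.9
```

```bash
python3 delta.py c3
```

```text
t 22.175 p [0.5257 0.1635 0.1951] yaw 105.44 w 0.0426 f 40.855304673314095 ft [-1.1   0.59 -1.35]
c3 turn -0.0011 then shift 0.0064 -0.3151 -0.0049
```

Emit:
{"api": "move_arm", "payload": {"plan": "0.0004 -0.02 0 0 0 0 0.03; 0.001 -0.04 0 0 0 0 0.03; 0.001 -0.045 0 0 0 0 0.03; 0.001 -0.045 0 0 0 0 0.03; 0.001 -0.045 0 0 0 0 0.03; 0.001 -0.045 0 0 0 0 0.03; 0.001 -0.04 0 0 0 0 0.03; 0 -0.025 0 0 0 0 0.03; 0 -0.0101 0 0 0 0 0.03; 0 0 0 0 0 0 0.03"}}

```text
time_s: 23.42
position: [0.604, -0.1416, 0.1953]
tool_rot: [[-0.964, -0.267, -0.0], [-0.267, 0.964, 0.0], [0.0, 0.0, -1.0]]
ft_force: [-0.4, -0.3, -0.5]
grip_width: 0.0424
gripper_force: 40.9
```

Emit:
{"api": "move_arm", "payload": {"plan": "0 0 0.02 0 0 0 0.03; 0 0 0.035 0 0 0 0.03; 0 0 0.035 0 0 0 0.03; 0 0 0.03 0 0 0 0.03; 0 0 0.02 0 0 0 0.03; 0 0 0.01 0 0 0 0.03; 0 0 0.004 0 0 0 0.03; 0 0 0.003 0 0 0 0.03; 0 0 0 0 0 0 0.03; 0 0 0.001 0 0 0 0.03; 0 0 0 0 0 0 0.03"}}

```text
time_s: 24.8
position: [0.6042, -0.1419, 0.0376]
tool_rot: [[-0.964, -0.267, 0.0], [-0.267, 0.964, -0.0], [-0.0, -0.0, -1.0]]
ft_force: [-0.6, 0.9, -2.6]
grip_width: 0.0424
gripper_force: 40.9
```

Emit:
{"api": "move_arm", "payload": {"plan": "0 0 0.001 0 0 0 0.03; 0 0 0.0005 0 0 0 0.03; 0 0 0 0 0 0 0.03; 0 0 0 0 0 0 0.03"}}

```text
time_s: 25.3
position: [0.6042, -0.1419, 0.0366]
tool_rot: [[-0.964, -0.267, 0.001], [-0.267, 0.964, -0.0], [-0.0, -0.0, -1.0]]
ft_force: [-2.7, 0.1, 5.0]
grip_width: 0.0429
gripper_force: 41.5
```

Emit:
{"api": "move_arm", "payload": {"plan": "0 0 0 0 0 0 0.052; 0 0 0 0 0 0 0.058; 0 0 0 0 0 0 0.063; 0 0 0 0 0 0 0.07; 0 0 -0.01 0 0 0 0.07; 0 0 -0.03 0 0 0 0.07; 0 0 -0.05 0 0 0 0.085; 0 0 -0.06 0 0 0 0.085; 0 0 0 0 0 0.13 0.085; 0 0 0 0 0 0.14 0.085; 0 0 0 0 0 0.136 0.085; 0 0 0 0 0 0 0.085"}}

```text
time_s: 26.8
position: [0.6041, -0.1418, 0.1866]
tool_rot: [[-0.991, 0.134, 0.001], [0.134, 0.991, -0.0], [-0.001, -0.0, -1.0]]
ft_force: [0.1, -0.3, -0.3]
grip_width: 0.0855
gripper_force: 0.0
```

```bash
python3 delta.py slim; python3 - <<'E'
from h import *
im,d=viewer.get_image('scene');cv2.imwrite('pics/s5.png',im[:,:,::-1])
E
```

```text
t 26.8 p [ 0.6041 -0.1418  0.1866] yaw 82.32 w 0.0855 f 0.0 ft [ 0.11 -0.33 -0.26]
slim turn 0.0022 then shift 0.1835 0.2926 0.1296
```

View pics/s5.png

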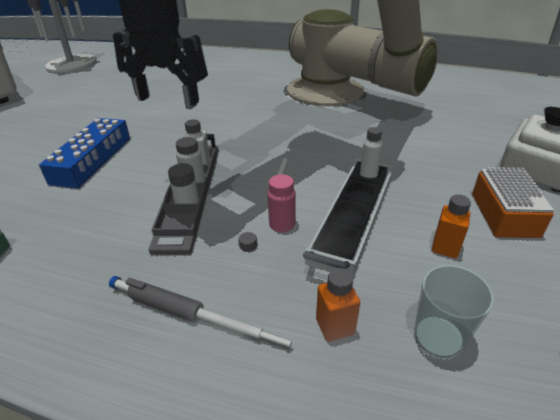

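The jar is upright in the third compartment (183,185). Only the slim bottle (371,153) is left in the rack.

Emit:
{"api": "move_arm", "payload": {"plan": "0.02 0.032 0 0 0 0 0.085; 0.028 0.0446 0 0 0 0 0.085; 0.028 0.0446 0 0 0 0 0.085; 0.028 0.0446 0 0 0 0 0.085; 0.028 0.0446 0 0 0 0 0.085; 0.028 0.0446 0 0 0 0 0.085; 0.0235 0.0376 0 0 0 0 0.085; 0 0 0 0 0 0 0.085; 0 0 0.04 0 0 0 0.085; 0 0 0.05 0 0 0 0.085; 0 0 0.03 0 0 0 0.085; 0 0 0.01 0 0 0 0.085"}}

```text
time_s: 28.35
position: [0.4616, 0.1721, 0.0547]
tool_rot: [[-0.991, 0.134, -0.002], [0.134, 0.991, -0.0], [0.002, -0.001, -1.0]]
ft_force: [-0.1, 0.1, 1.2]
grip_width: 0.085
gripper_force: 0.0
```

Emit:
{"api": "move_arm", "payload": {"plan": "0 0 0 0 0 0 0.085; 0 0 0 0 0 0 0.04; 0 0 0 0 0 0 0.02; 0 0 0 0 0 0 0.02; 0 0 0 0 0 0 0.02; 0 0 0 0 0 0 0.02; 0 0 0 0 0 0 0.02"}}

```text
time_s: 29.22
position: [0.4621, 0.1729, 0.0566]
tool_rot: [[-0.991, 0.135, 0.001], [0.135, 0.991, 0.0], [-0.001, 0.0, -1.0]]
ft_force: [-1.1, -0.5, 6.2]
grip_width: 0.0331
gripper_force: 39.5
```

Emit:
{"api": "move_arm", "payload": {"plan": "0 0 -0.01 0 0 0 0.02; 0 0 -0.02 0 0 0 0.02; 0 0 -0.03 0 0 0 0.02; 0 0 -0.03 0 0 0 0.02; 0 0 -0.03 0 0 0 0.02; 0 0 -0.02 0 0 0 0.02; 0 0 -0.01 0 0 0 0.02; 0 0 0 0 0 -0.11 0.02; 0 0 0 0 0 -0.15 0.02; 0 0 0 0 0 -0.146 0.02; 0 0 0 0 0 0 0.02"}}

```text
time_s: 30.6
position: [0.4615, 0.1728, 0.2056]
tool_rot: [[-0.964, -0.266, -0.001], [-0.266, 0.964, -0.0], [0.001, 0.0, -1.0]]
ft_force: [-0.3, -0.1, -0.7]
grip_width: 0.0328
gripper_force: 39.9
```

```bash
python3 delta.py c4
```

```text
t 30.6 p [0.4615 0.1728 0.2056] yaw 105.44 w 0.0328 f 39.86187916249037 ft [-0.28 -0.15 -0.67]
c4 turn -0.001 then shift -0.1181 -0.3413 0.0056
```

Emit:
{"api": "move_arm", "payload": {"plan": "-0.007 -0.02 0 0 0 0 0.02; -0.014 -0.04 0 0 0 0 0.02; -0.016 -0.047 0 0 0 0 0.02; -0.016 -0.047 0 0 0 0 0.02; -0.016 -0.047 0 0 0 0 0.02; -0.016 -0.047 0 0 0 0 0.02; -0.016 -0.047 0 0 0 0 0.02; -0.011 -0.03 0 0 0 0 0.02; -0.0061 -0.0163 0 0 0 0 0.02; 0 0 0 0 0 0 0.02"}}

```text
time_s: 31.85
position: [0.6669, -0.1252, 0.2049]
tool_rot: [[-0.965, -0.264, -0.001], [-0.264, 0.965, 0.0], [0.001, 0.001, -1.0]]
ft_force: [0.5, 0.9, -1.2]
grip_width: 0.0326
gripper_force: 40.0
```

Emit:
{"api": "move_arm", "payload": {"plan": "0 0 0.02 0 0 0 0.02; 0 0 0.035 0 0 0 0.02; 0 0 0.035 0 0 0 0.02; 0 0 0.03 0 0 0 0.02; 0 0 0.02 0 0 0 0.02; 0 0 0.01 0 0 0 0.02; 0 0 0.005 0 0 0 0.02; 0 0 0.003 0 0 0 0.02; 0 0 0 0 0 0 0.02; 0 0 0.001 0 0 0 0.02; 0 0 0 0 0 0 0.02"}}

```text
time_s: 33.22
position: [0.6669, -0.1245, 0.0471]
tool_rot: [[-0.964, -0.267, 0.0], [-0.267, 0.964, -0.0], [-0.0, -0.0, -1.0]]
ft_force: [0.2, -1.5, -0.9]
grip_width: 0.033
gripper_force: 39.9
```

Emit:
{"api": "move_arm", "payload": {"plan": "0 0 0.001 0 0 0 0.02; 0 0 0.0003 0 0 0 0.02; 0 0 0 0 0 0 0.02; 0 0 0 0 0 0 0.02"}}

```text
time_s: 33.72
position: [0.6671, -0.1245, 0.0467]
tool_rot: [[-0.964, -0.268, 0.001], [-0.268, 0.964, -0.0], [-0.001, -0.001, -1.0]]
ft_force: [-0.9, 0.7, 4.8]
grip_width: 0.0332
gripper_force: 40.5
```

Emit:
{"api": "move_arm", "payload": {"plan": "0 0 0 0 0 0 0.042; 0 0 0 0 0 0 0.048; 0 0 0 0 0 0 0.054; 0 0 0 0 0 0 0.06; 0 0 -0.01 0 0 0 0.06; 0 0 -0.03 0 0 0 0.06; 0 0 -0.05 0 0 0 0.07; 0 0 -0.06 0 0 0 0.08; 0 0.04 0 0 0 0 0.08; 0 0.05 0 0 0 0 0.08; 0 0.05 0 0 0 0 0.08; 0 0 0 0 0 0 0.08"}}

```text
time_s: 35.22
position: [0.6286, 0.0136, 0.1969]
tool_rot: [[-0.962, -0.271, 0.001], [-0.271, 0.962, 0.0], [-0.001, -0.0, -1.0]]
ft_force: [0.8, -0.0, -0.2]
grip_width: 0.0801
gripper_force: 0.0
```

```bash
python3 - <<'E'
from h import *
a=viewer.get_image('scene')[0];b=viewer.get_image('top')[0]
cv2.imwrite('pics/s6.png',np.hstack([cv2.resize(a[100:270,120:260],None,fx=2.8,fy=2.8),cv2.resize(b[130:300,330:430],None,fx=2.8,fy=2.8)])[:,:,::-1])
E
```

```text
(no output)
```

View pics/s6.png

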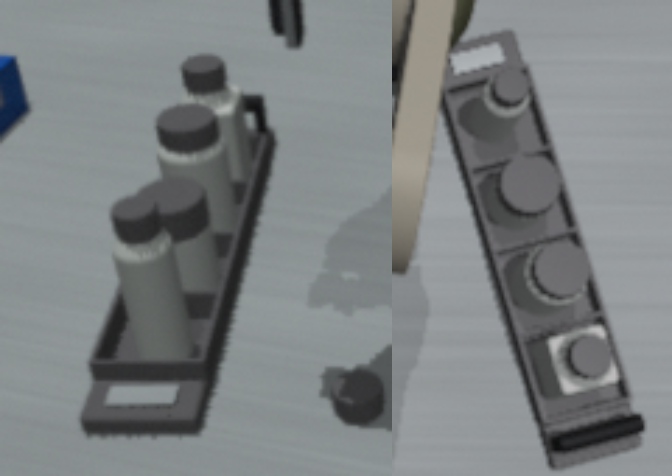

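Both views show the four bottles upright, one per compartment, in the order square, wide, jar, slim from the handle.

```bash
python3 -c "
from rig import env
print(env.close_job())"
```

```text
the job is handed in; nothing more can be done
None
```

All four bottles stand upright in the carrier, in the order square, wide, jar, slim from its handle, and the job is handed in at about 35 s; no verdict came back.

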